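# Release the clipper battery and catch it on the charger

### The job

The dog clippers' battery is charged: press the charger's orange release button with one finger while your other finger waits just in front of the battery, so that the battery springs out about a centimetre and is caught before it slides off the charger's sloping bed. Do not pinch or lift the battery, and leave the jar, the tick remover and the clippers where they are. Finish while still holding the battery back with that finger, popped free but wholly on the bed, ready for me to take.

Things in the scene. Friction and masses are not known exactly. Their poses are not given: they have to be found in the camera images.
- charger: Grey desk charger, fixed: wedge 116 mm long, 72 wide, 45 high at its rear. Origin: centre of its underside on the bench; x to its rear, z up. A black bed slopes down 12 degrees to its front (-x) edge, 13 mm above the bench. The battery sits latched on the bed in front of a grey head with an orange button; its spring drives it down the slope.
- bay: The sloping bed. Origin: on its surface, midway across, at the foot of the latched battery's front face. x up the slope to the rear, y across, z square off the bed (12 degrees from vertical). The slippery bed ends at x = -30 mm. Side guides at y = +-26 to 32 mm are 8 mm high. The head with the button is at x = 40 to 86 mm, its top 8 mm above the bed plane.
- battery: Black and yellow battery pack. Origin: foot of its front (down-slope) face, at the bay's origin when latched; axes as the bay's. Block 26 mm long (x = 0 to 26), 48 wide, 34 high, 80 to 140 g; behind it a grey tongue, 10 mm high, to x = 38 mm. Unlatched, a spring (3 N, falling to 1.2 N over 18 mm) drives it to -x at 0.2 m/s or more and it slides on; only a finger stops it.
- battery_front (a point): Centre of the battery's flat front face, 17 mm above the bed; in the bay's frame (0, 0, 17 mm) when latched. The stopping finger must be in place, some 8 to 20 mm in front of this face (towards the bay's -x), before the button goes down: there is no time after.
- release_top (a point): Centre of the top of the orange button: cap 16 mm long (along the slope), 28 wide; in the bay's frame at (50, 0, 17 mm) when up. Between cap and battery block are 16 mm of free room. It goes down square to the bed. When pressed its top is still 11 mm above the bed plane, below the battery's top (34 mm), so a hand square to the bed has its other fingertip well below the battery's top.
- release (a joint): Travel of the button in m: 0 = up, 0.006 = fully down. It frees the battery at about 0.004; pressing takes 2 to 5 N. It springs up when let go; it may be kept down or let up once the battery is out.
- jar_center (a point): Centre of the empty clear glass jar, 74 mm across, 108 mm high, standing upright (z axis up), 11 to 16 cm to one side of the charger's middle. Leave alone.
- tick_center (a point): Middle of the small yellow plastic tick remover, 60 mm long, 11 mm wide, lying on the bench 11 to 16 cm to the other side of the charger's middle. Leave alone.
- clippers_center (a point): Centre of the black cordless dog clippers, 170 mm long, 46 wide, 40 high, lying across behind the charger, 13 to 16 cm from its middle. Leave alone.
There are look-alikes about, which are no part of the job. There is more than one size of the charger; the job needs the smallest.

How it is judged:
By the outcome, as a careful person would: the job done as asked, in the order asked, and still so for the second after the job is handed in, while the arm keeps its last pose, push and grip.
It also fails if it takes over 40 s, if anything falls off the work surface, if the arm or the gripper's body presses on something with over 40 N, if the wrist force passes 120 N, or if a joint passes its speed limit or range.

### The arm

A 6-joint arm with a two-finger parallel gripper is mounted at the origin on the work surface. World frame = base frame: x ahead of the robot, y to its left, z up, the work surface at z = 0. Lengths are in m, angles in rad, forces in N, time in s.
With the tool pointing down it reaches from about 0.275 to 0.725 m from the base axis. Payload 15.9 kg.
Tool frame: the origin (TCP) lies at the very end of the fingers, on their centre line; the grasp point (between the pads) lies 19 mm behind it; z points along the fingers, y is the line along which they close (so a half turn about z gives the same grasp; the last joint's range is limited). The gripper opens to 85 mm and grips with 20 to 120 N. Pads are 22 mm wide; open, the fingers measure 114 mm over their backs; the gripper's body (76 mm by 85 mm) begins 54 mm behind the grasp point. The pads swing forward as they close: fully open they stand 13 mm farther back than shut.
Start: joints at [1.185, 0.213, -0.034, 1.323, 0, 1.571], TCP at [0.188, 0.463, 0.231] pointing down, gripper open.
Joint ranges: [-2.98, 2.98], [-0.74, 1.72], [-1.14, 1.35], [-2.1, 2.04], [-1.57, 1.44], [-3.14, 3.14]. Speed limits (rad/s): [1.89, 1.89, 2.39, 2.57, 3.14, 3.14].

### API

Orientations are given as [roll, pitch, yaw] about the fixed x, y, z axes, in that order (R = Rz(yaw) Ry(pitch) Rx(roll)).
In Python, from bench import env gives the robot as it stands.
- The arm moves only by the tool carry_out, never from a script. Its argument "steps" is text: rows parted by semicolons, each of 7 numbers parted by spaces: the shift along the tool's x, y, z in cm, then the turn, a rotation vector about the tool's x, y, z in rad, then the opening, from -1 (shut) to 1 (fully open), so that 0 is half open. In form: tx ty tz rx ry rz gripper; .... A call has 1 to 12 rows; each row shifts and turns the commanded pose from where the row before left it, along the tool's axes as they then stand; what a row does not reach is not made up. A row lasts 1/10 s, in which the tool goes at most 50 mm and 8.59 degrees, less where a joint would pass 70% of its speed; a pose out of reach is approached as far as the arm can. A call with a gripper value outside its range is refused whole. The fingers move at their own pace and stop on an object; "force" is the grip in N (left out, the last holds). Time passes only in rows, so rows that do not move let the fingers close. It gives the time, the measured TCP pose, the force, the opening and the grip force at its end, in the units of the state.
- env.observe(): the state, without advancing time (a new reading comes with each control period).
- env.read_camera(name): name is "scene" or "top" or "wrist"; returns a dict with "image" (384x512x3 uint8, red, green, blue), "z_map" (384x512 float32, m along the optical axis (not along the pixel's ray), 0 where there is no reading), "intrinsics" (3x3 intrinsics, pixels), "position" and "orientation" of the camera in the world; the wrist camera has in their place "tool_from_camera" (4x4, takes a point from camera to tool coordinates, whose origin is the TCP and whose axes are the flange's). Camera axes: x right, y up, looking along -z (the intrinsics and any distortion apply to the point x, -y, -z); pixel columns grow to the right and rows downward; lengths in m; the calibration is good to about 2 mm. A picture is of the moment at which its call begins: read the wrist's pose just before it.
- env.finish_job(): hands the job in; it is judged then, once.
Trained networks look in a picture, given as the dict that the camera call returned (one of the last four; its "shot" number tells which), for a name from the list of things; names that differ only in an ending like _2 or _b are one class to them, and where a whole thing is asked for, a point or a joint stands for the part that bears it (a point fixed in the world has none). Each returns a list of dicts, best first, with "score" (0 to 1); they miss things now and then, are a little off and sometimes report something else, mostly with a low value. They report only what shows in the picture. A call takes as long as a camera call. They do not tell look-alikes from the thing itself.
- env.cut_out(picture, target): "pixels" (384x512 bool, what is visible of it) and "pixel" ([column, row] in pixels, amid what is visible of it).
The state is a dict: "time_s": time; "qpos": joint angles; "joint_vel": joint speeds; "tau": joint torques, N m; "eef_pos": TCP position; "eef_rot": TCP orientation; "force": force on the tool from outside, world axes, zero at the start; "torque": the same for the moment, N m; "finger_gap": opening from 0.0 (shut) to 1.0 (fully open); "gripper_force": force on a finger pad.
Only numpy, scipy, OpenCV 4.12 (cv2) and the standard library are available. Lean on these libraries where they do the work, as an engineer would, in place of code of your own. Each camera call takes 0.05 s, during which the arm holds its last target. There are 200 camera calls.

## Working session

There is one attempt and no reset: what is moved stays moved. The work goes in short steps, Python scripts to look and compute and a tool call to move; the robot and the scene stay as the last step left them, time stands still between calls to the robot, and variables do not carry over. Pictures are saved under pics/ and viewed, at most 10 in all, crops included, and the job is handed in when it is done.

Besides the shell and the picture viewer there is one more tool, called as a command line: name --argument value ..., lists and objects as JSON in quotes. carry_out: Moves the arm, as the interface text tells. Its arguments: {"type":"object","properties":{"steps":{"type":"string"},"force":{"type":"number"}},"required":["steps"]}

```bash
mkdir -p pics
cat > h.py <<'E'
import numpy as np,cv2
from scipy.spatial.transform import Rotation as R
from bench import env
def Rm(o):
    o=np.array(o)
    if o.shape==(3,3): return o
    return R.from_euler('xyz',o).as_matrix() if o.size==3 else R.from_quat(o).as_matrix()
def cloud(p,T=None):
    K=np.array(p["intrinsics"]);z=p["z_map"];v,u=np.mgrid[:384,:512]
    P=np.stack([(u-K[0,2])/K[0,0]*z,-(v-K[1,2])/K[1,1]*z,-z],-1)
    if T is None: return P@Rm(p["orientation"]).T+np.array(p["position"])
    return P@T[:3,:3].T+T[:3,3]
def save(im,n): cv2.imwrite("pics/"+n,im[...,::-1])
E
python3 - <<'E'
from h import *
s=env.observe();print(s)
for c in("scene","top"):
    p=env.read_camera(c);print(c,p["position"],p["orientation"],p["intrinsics"],p.keys())
    W=cloud(p);np.savez(c+".npz",W=W,im=p["image"])
    save(p["image"],c+".png")
    for t in("charger","battery","release_top","jar_center","tick_center","clippers_center"):
        for d in env.cut_out(p,t)[:4]:
            m=d["pixels"]&(p["z_map"]>0);q=W[m]
            print(t,round(d["score"],2),np.round(d["pixel"]),m.sum(),np.round(np.median(q,0),3),np.round(np.percentile(q,[3,97],axis=0),3).tolist() if len(q) else 0)
E
cd pics; python3 -c "
import cv2;cv2.imwrite('both.png',cv2.resize(cv2.vconcat([cv2.imread('scene.png'),cv2.imread('top.png')]),(400,600)))"
```

```text
{'time_s': 0.0, 'qpos': array([ 1.18498738e+00,  2.13347103e-01, -3.50471239e-02,  1.32351829e+00,
       -2.16524039e-05,  1.57076420e+00]), 'joint_vel': array([-6.24633606e-05,  1.82145585e-03,  4.54152012e-04,  1.27535919e-03,
       -4.44973736e-04,  8.75722666e-04]), 'tau': array([ 3.90108355e-03, -6.86166501e+01,  4.87119341e+01,  1.73012924e-02,
        3.37886331e-04, -2.96423912e-05]), 'eef_pos': array([0.18803129, 0.46292596, 0.23082545]), 'eef_rot': array([-3.14047646e+00,  2.16165268e-05,  2.75581586e+00]), 'force': array([0.6431319 , 0.11752558, 0.59587299]), 'torque': array([ 0.03411427, -0.01860113, -0.00232076]), 'gripper_force': 0.0, 'finger_gap': 0.9963357720529563}
scene [0.87854239 0.25266266 0.56525107] [6.59765825e-01 1.30180556e-03 2.08215155e+00] [[382.13066253   0.         255.45326851]
 [  0.         382.13066253 192.78172933]
 [  0.           0.           1.        ]] dict_keys(['image', 'z_map', 'intrinsics', 'position', 'orientation', 'shot'])
charger 0.83 [205. 210.] 1961 [ 0.598 -0.002  0.034] [[0.524, -0.051, 0.004], [0.627, 0.024, 0.045]]
charger 0.68
[... 1503 characters left out ...]
82.] 526 [ 0.546 -0.011  0.053] [[0.531, -0.032, 0.027], [0.57, 0.011, 0.057]]
release_top 0.73 [150. 246.] 368 [0.439 0.21  0.063] [[0.418, 0.192, 0.039], [0.451, 0.227, 0.066]]
release_top 0.62 [284. 165.] 148 [ 0.582 -0.016  0.045] [[0.574, -0.029, 0.039], [0.591, -0.004, 0.048]]
release_top 0.59 [298. 284.] 330 [ 0.383 -0.031  0.063] [[0.363, -0.05, 0.04], [0.395, -0.015, 0.066]]
jar_center 0.8 [212. 162.] 1842 [0.586 0.105 0.047] [[0.543, 0.071, 0.003], [0.613, 0.135, 0.108]]
tick_center 0.62 [361. 194.] 164 [ 0.529 -0.154  0.004] [[0.514, -0.176, -0.002], [0.546, -0.129, 0.009]]
clippers_center 0.59 [297. 101.] 2539 [ 0.696 -0.038  0.035] [[0.669, -0.112, 0.011], [0.726, 0.043, 0.039]]
```

View pics/both.png

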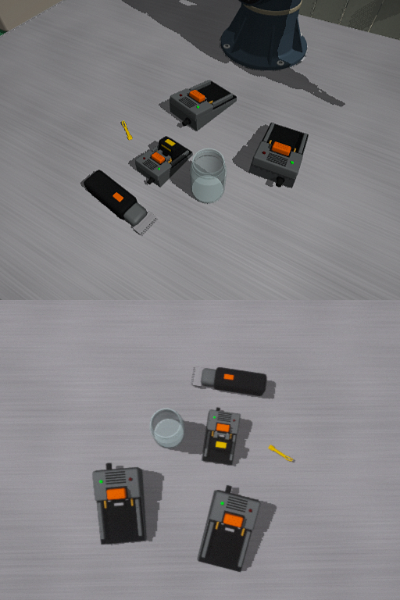

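Run:
```python
from h import *
t=np.load("top.npz");s=np.load("scene.npz")
a=t["im"][100:240,200:380];b=s["im"][130:270,130:310]
save(cv2.resize(np.hstack([a,b]),None,fx=2.2,fy=2.2,interpolation=cv2.INTER_CUBIC),"crop.png")
```

```text
(no output)
```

View pics/crop.png

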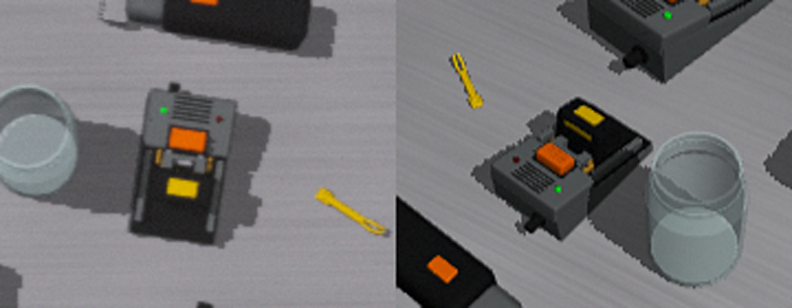

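The top view holds three chargers, at (284,168), (296,292) and (152,258). Only the one at (284,168) is small (about 116x72 mm), has a battery in it and has the jar, tick remover and clippers around it, so that's the target. The crop shows its orange button at top-view pixel (284,165), with the battery in front of it towards the robot.

Next I fit its pose with the known geometry.

```bash
cat > fit.py <<'E'
from h import *
from scipy.optimize import least_squares
a=np.radians(12);Ry=np.array([[np.cos(a),0,-np.sin(a)],[0,1,0],[np.sin(a),0,np.cos(a)]]) # bay axes in charger (columns)
O=np.array([-.058+.030*np.cos(a),0,.013+.030*np.sin(a)])
def box(p,lo,hi):
    lo,hi=np.array(lo)/1e3,np.array(hi)/1e3;c=(lo+hi)/2;q=np.abs(p-c)-(hi-lo)/2
    return np.linalg.norm(np.maximum(q,0),axis=1)+np.minimum(q.max(1),0)
def sdf(w,th):
    x,y,yaw=th[:3];c,s=np.cos(yaw),np.sin(yaw)
    p=(w-[x,y,0])@np.array([[c,-s,0],[s,c,0],[0,0,1]]);b=(p-O)@Ry
    body=np.maximum(box(p,[-58,-36,0],[58,36,80]),np.maximum(b[:,2],p[:,2]-.045))
    L=[body,box(b,[0,-24,0],[26,24,34]),box(b,[26,-12,0],[38,12,10]),np.maximum(box(b,[40,-36,-20],[90,36,8]),p[:,0]-.058),box(b,[42,-14,5],[58,14,17]),
       box(b,[-30,26,-2],[40,32,8]),box(b,[-30,-32,-2],[40,-26,8])]
    return np.min(L,0)
def fit(P,th0):
    r=least_squares(lambda t:sdf(P-[0,0,t[3]],t),list(th0)+[0],loss="soft_l1",f_scale=.002);return r.x,np.median(np.abs(r.fun))
def bay(th):
    Rz=R.from_euler('z',th[2]).as_matrix();z0=th[3] if len(th)>3 else 0
    return Rz@Ry,Rz@O+[th[0],th[1],0]
def pts(W):
    m=(W[...,2]>.006)&(W[...,2]<.08)&(np.hypot(W[...,0]-.565,W[...,1]+.013)<.072);return W[m]
E
python3 - <<'E'
from fit import *
PP=[]
for c in("top","scene"):
    P=pts(np.load(c+".npz")["W"]);PP.append(P)
    for y in(0,-.2): th,e=fit(P,(.565,-.013,y));print(c,len(P),np.round(th,4),e)
th,e=fit(np.vstack(PP),(.565,-.013,-.1));print(np.round(th,4),e)
B,o=bay(th);
for n,q in(("bat_front",(0,0,.017)),("bat_top",(.013,0,.034)),("rel",(.05,0,.017))):print(n,np.round(o+B@q,4))
s=env.observe();p=env.read_camera("wrist");print(p["tool_from_camera"])
E
```

```text
top 2693 [ 0.5666 -0.015  -0.167  -0.0007] 0.0008523648299250935
top 2693 [ 0.5666 -0.015  -0.167  -0.0007] 0.0008523647019543865
scene 2538 [ 0.5659 -0.0154 -0.1663 -0.0011] 0.0006760595439835627
scene 2538 [ 0.5659 -0.0154 -0.1663 -0.0011] 0.0006760594934341231
[ 0.5659 -0.0153 -0.167  -0.0009] 0.0007517698118485686
bat_front [ 0.5341 -0.0099  0.0359]
bat_top [ 0.5432 -0.0115  0.0552]
rel [ 0.5824 -0.0181  0.0463]
[[-5.57241582e-04  9.62000728e-01  2.73046311e-01  6.75061902e-02]
 [ 9.99999806e-01  6.11913492e-04 -1.15071142e-04 -6.02133059e-04]
 [-2.77779245e-04  2.73046194e-01 -9.62000883e-01 -1.42441847e-01]
 [ 0.00000000e+00  0.00000000e+00  0.00000000e+00  1.00000000e+00]]
```

```bash
cat > plan.py <<'E'
from fit import *
TH=np.array([.5659,-.0153,-.167])
def target(bx,bz,by=0):
    B,o=bay(TH); Rt=np.column_stack([B[:,1],B[:,0],-B[:,2]])
    return Rt,o+B@[bx,by,bz]
def plan(bx,bz,N,by=0):
    s=env.observe();R0=Rm(s["eef_rot"]);p0=np.array(s["eef_pos"]);R1,p1=target(bx,bz,by)
    w=R.from_matrix(R0.T@R1).as_rotvec()/N;E=R.from_rotvec(w).as_matrix()
    S=sum(np.linalg.matrix_power(E,k) for k in range(N));t=np.linalg.solve(S,R0.T@(p1-p0))
    print("N",N,"t cm",np.round(t*100,2),"w",np.round(w,4),"|w|deg",np.degrees(np.linalg.norm(w)).round(1))
    p,Q=p0.copy(),R0.copy();L=[]
    for k in range(N): p=p+Q@t;Q=Q@E;L.append(p)
    print(np.round(L[::3],3).tolist(),"end",np.round(L[-1],4))
def where():
    s=env.observe();B,o=bay(TH);Rt,_=target(0,0)
    print("t",round(s["time_s"],2),"bay mm",np.round(B.T@(s["eef_pos"]-o)*1e3,2),"rot err",np.round(R.from_matrix(Rm(s["eef_rot"]).T@Rt).as_rotvec(),4),"F bay",np.round(B.T@s["force"],2),"gap",round(s["finger_gap"],3),"q",np.round(s["qpos"],2))
E
python3 -c "
from plan import *
plan(.0155,.14,24);where()"
```

```text
N 24 t cm [-2.58  0.18  0.38] w [-0.0074 -0.0059  0.0561] |w|deg 3.3
[[0.213, 0.455, 0.227], [0.283, 0.423, 0.217], [0.348, 0.379, 0.208], [0.404, 0.326, 0.199], [0.451, 0.264, 0.191], [0.487, 0.195, 0.183], [0.512, 0.121, 0.175], [0.523, 0.044, 0.166]] end [ 0.5239 -0.0082  0.1594]
t 0.75 bay mm [-370.04  409.09  295.47] rot err [-0.1765 -0.1416  1.3467] F bay [-0.09  0.29 -0.34] gap 0.998 q [ 1.18  0.21 -0.03  1.32  0.    1.57]
```

carry_out --steps "-2.58 0.18 0.38 -0.0074 -0.0059 0.0561 0.32;-2.58 0.18 0.38 -0.0074 -0.0059 0.0561 0.32;-2.58 0.18 0.38 -0.0074 -0.0059 0.0561 0.32;-2.58 0.18 0.38 -0.0074 -0.0059 0.0561 0.32;-2.58 0.18 0.38 -0.0074 -0.0059 0.0561 0.32;-2.58 0.18 0.38 -0.0074 -0.0059 0.0561 0.32;-2.58 0.18 0.38 -0.0074 -0.0059 0.0561 0.32;-2.58 0.18 0.38 -0.0074 -0.0059 0.0561 0.32;-2.58 0.18 0.38 -0.0074 -0.0059 0.0561 0.32;-2.58 0.18 0.38 -0.0074 -0.0059 0.0561 0.32;-2.58 0.18 0.38 -0.0074 -0.0059 0.0561 0.32;-2.58 0.18 0.38 -0.0074 -0.0059 0.0561 0.32" --force 60

```text
time_s: 1.95
eef_pos: [0.4378, 0.2848, 0.1937]
eef_rot: [3.036, 0.037, 2.078]
force: [0.4, 0.0, -0.3]
finger_gap: 0.659
gripper_force: 0.0
```

carry_out --steps "-2.58 0.18 0.38 -0.0074 -0.0059 0.0561 0.32;-2.58 0.18 0.38 -0.0074 -0.0059 0.0561 0.32;-2.58 0.18 0.38 -0.0074 -0.0059 0.0561 0.32;-2.58 0.18 0.38 -0.0074 -0.0059 0.0561 0.32;-2.58 0.18 0.38 -0.0074 -0.0059 0.0561 0.32;-2.58 0.18 0.38 -0.0074 -0.0059 0.0561 0.32;-2.58 0.18 0.38 -0.0074 -0.0059 0.0561 0.32;-2.58 0.18 0.38 -0.0074 -0.0059 0.0561 0.32;-2.58 0.18 0.38 -0.0074 -0.0059 0.0561 0.32;-2.58 0.18 0.38 -0.0074 -0.0059 0.0561 0.32;-2.58 0.18 0.38 -0.0074 -0.0059 0.0561 0.32;-2.58 0.18 0.38 -0.0074 -0.0059 0.0561 0.32"

```text
time_s: 3.15
eef_pos: [0.5249, -0.0088, 0.16]
eef_rot: [2.931, -0.001, 1.402]
force: [1.0, -0.4, -0.1]
finger_gap: 0.657
gripper_force: 0.0
```

Run:
```python
from plan import *
where()
s=env.observe();p=env.read_camera("wrist");save(p["image"],"w1.png")
C=cloud(p,np.array(p["tool_from_camera"]));ok=p["z_map"]>0
f=ok&(C[...,2]<.02)&(C[...,2]>-.06)&(np.abs(C[...,0])<.03)&(np.abs(C[...,1])<.08)
q=C[f]*1e3
for sg in(1,-1):
    a=q[q[:,1]*sg>0];print(sg,len(a),np.percentile(a,[0.5,50,99.5],axis=0).round(1).tolist())
    for lo in range(-50,20,5):
        b=a[(a[:,2]>=lo)&(a[:,2]<lo+5)]
        if len(b)>5: print(lo,len(b),np.percentile(b[:,1],[1,99]).round(1),np.percentile(b[:,0],[1,99]).round(1))
W=C@Rm(s["eef_rot"]).T+s["eef_pos"]
W[~ok|f]=0
P=pts(W);print(fit(P,TH),len(P))
```

```text
t 3.15 bay mm [ 16.69  -0.4  140.39] rot err [ 0.0014 -0.0004 -0.0021] F bay [ 0.96 -0.21 -0.31] gap 0.657 q [ 0.    0.11 -0.37  0.89 -0.04  1.74]
1 6370 [[-11.9, 28.2, -60.0], [6.4, 41.5, -53.3], [13.1, 61.3, -6.0]]
-50 420 [31.  56.7] [ 5.6 13.3]
-45 375 [29.2 40.6] [-4.  11.6]
-40 302 [29.1 35.8] [-10.8  10.8]
-35 336 [29.1 42.8] [-10.9  10.7]
-30 331 [29.1 42.9] [-11.   10.8]
-25 281 [29.1 42.7] [-10.7  10.7]
-20 246 [29.1 42.8] [-11.1  10.6]
-15 217 [29.3 42. ] [-11.4  10.8]
-10 128 [29.2 36. ] [-11.5  10.6]
-5 14 [29.5 29.7] [-5.4  7. ]
-1 6474 [[-11.8, -58.8, -59.9], [6.4, -39.2, -53.5], [13.1, -25.9, -6.2]]
-50 420 [-54.2 -28.4] [ 5.5 13.3]
-45 378 [-38.9 -26.7] [-4.5 11.6]
-40 310 [-33.3 -26.6] [-10.7  10.9]
-35 332 [-40.4 -26.5] [-11.2  10.8]
-30 318 [-40.3 -26.7] [-11.1  10.8]
-25 276 [-40.4 -26.7] [-10.7  10.7]
-20 261 [-40.2 -26.6] [-10.8  10.8]
-15 211 [-39.5 -26.6] [-11.4  10.8]
-10 129 [-33.  -26.7] [-11.2  10.6]
-5 17 [-27.2 -26.9] [-7.1  7.2]
(array([ 5.68572764e-01, -1.65957851e-02, -1.64772368e-01, -1.57827736e-04]), np.float64(0.0005044315652311462)) 10135
```

View pics/w1.png

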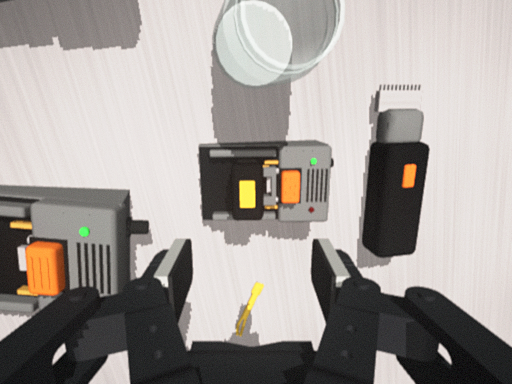

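The fingers and charger both show clearly: button at (290,186), battery label at (247,193), fingertips at about (188,265) and (318,265). The inner gap is 56 mm. The finger offset shows about 1.3 mm of camera bias, so I correct the charger pose for that.

```bash
sed -i 's/^TH=.*/TH=np.array([.5672,-.0164,-.1655])/' plan.py; python3 -c "
from plan import *
where();plan(.0161,.035,8)"
```

```text
t 3.2 bay mm [ 15.02  -2.23 140.15] rot err [ 0.0012  0.0019 -0.0084] F bay [ 1.03 -1.59 -0.03] gap 0.664 q [-0.    0.11 -0.37  0.88 -0.04  1.74]
N 8 t cm [0.03 0.01 1.31] w [ 0.0001  0.0002 -0.0011] |w|deg 0.1
[[0.527, -0.012, 0.147], [0.536, -0.012, 0.108], [0.544, -0.013, 0.07]] end [ 0.5473 -0.0131  0.0568]
```

carry_out --steps "0.03 0.01 1.31 0 0 -0.001 0.32;0.03 0.01 1.31 0 0 -0.001 0.32;0.03 0.01 1.31 0 0 -0.001 0.32;0.03 0.01 1.31 0 0 -0.001 0.32;0.03 0.01 1.31 0 0 -0.001 0.32;0.03 0.01 1.31 0 0 -0.001 0.32;0.03 0.01 1.31 0 0 -0.001 0.32;0.03 0.01 1.31 0 0 -0.001 0.32;0 0 0 0 0 0 0.32"

```text
time_s: 4.1
eef_pos: [0.5467, -0.009, 0.0563]
eef_rot: [2.934, 0.001, 1.412]
force: [0.3, 0.5, 0.3]
finger_gap: 0.664
gripper_force: 0.0
```

Run:
```python
from plan import *
where()
s=env.observe();p=env.read_camera("wrist");save(p["image"],"w2.png")
T=np.array(p["tool_from_camera"]);T[1,3]-=.0013
C=cloud(p,T);ok=p["z_map"]>0
W=C@Rm(s["eef_rot"]).T+s["eef_pos"]
f=ok&(C[...,2]<-.002)&(np.abs(C[...,0])<.05)&(np.abs(C[...,1])>.024)
q=C[ok&(C[...,2]<0)&(C[...,2]>-.04)&(np.abs(C[...,0])<.013)&(np.abs(C[...,1])>.02)&(np.abs(C[...,1])<.05)]*1e3
for sg in(1,-1):
    a=q[q[:,1]*sg>0];print(sg,np.percentile(a,[1,50,99],axis=0).round(1).tolist())
W[~ok|f]=0
P=pts(W);print(fit(P,TH),len(P))
im=p["image"]
t=env.read_camera("top");sc=env.read_camera("scene")
save(np.hstack([cv2.resize(sc["image"][100:250,130:330],None,fx=2,fy=2),cv2.resize(t["image"][100:250,200:380],None,fx=2,fy=2)]),"c2.png")
```

```text
t 4.1 bay mm [14.78  3.88 34.74] rot err [-0.0014  0.      0.0069] F bay [0.3  0.54 0.23] gap 0.664 q [ 0.    0.24 -0.49  0.63 -0.03  1.73]
1 [[-11.2, 27.9, -39.8], [6.2, 28.4, -25.6], [10.8, 41.4, -5.2]]
-1 [[-11.2, -41.5, -39.6], [6.3, -28.4, -25.3], [10.8, -27.9, -5.1]]
(array([ 5.66628699e-01, -1.63795136e-02, -1.64728377e-01, -4.99114981e-04]), np.float64(0.00044237014942218305)) 21593
```

View pics/w2.png

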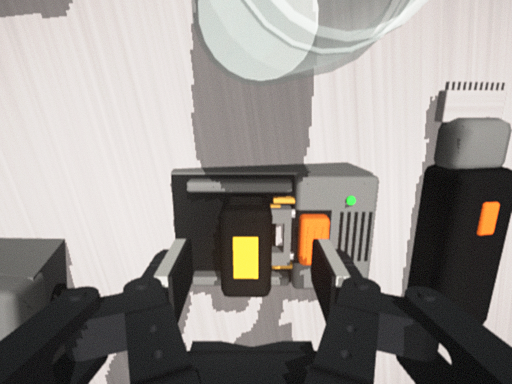

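View pics/c2.png

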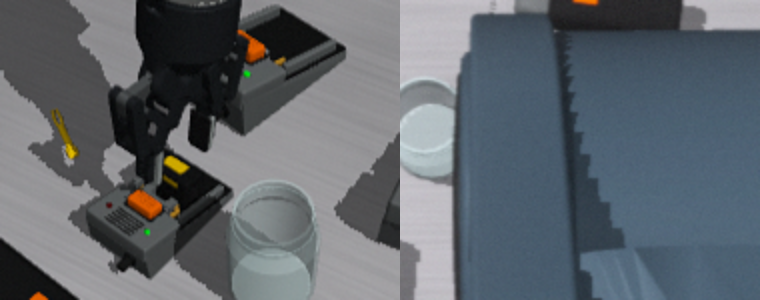

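```bash
sed -i 's/^TH=.*/TH=np.array([.5667,-.0164,-.165])/' plan.py; python3 -c "
from plan import *
where();plan(.0161,.035,3)"
```

```text
t 4.25 bay mm [16.67  4.13 36.43] rot err [ 0.0013 -0.0003  0.0062] F bay [ 0.09 -0.19  0.03] gap 0.658 q [ 0.    0.24 -0.49  0.64 -0.03  1.73]
N 3 t cm [-0.14 -0.02  0.05] w [ 0.0004 -0.0001  0.0021] |w|deg 0.1
[[0.547, -0.01, 0.058]] end [ 0.5468 -0.0131  0.0568]
```

carry_out --steps "-0.2 0 0 0 0 0.003 0.32;-0.2 0 0 0 0 0.003 0.32;0 0 0.5 0 0 0 0.32;0 0 0.5 0 0 0 0.32;0 0 0.5 0 0 0 0.32;0 0 0 0 0 0 0.32;0 0 0 0 0 0 0.32"

```text
time_s: 4.95
eef_pos: [0.5498, -0.0135, 0.0428]
eef_rot: [2.932, -0.0, 1.406]
force: [0.2, 0.5, -0.4]
finger_gap: 0.662
gripper_force: 0.0
```

Run:
```python
from plan import *
for i in range(4):
    where();p=env.read_camera("wrist")
    s=env.observe()
T=np.array(p["tool_from_camera"]);T[1,3]-=.0013
C=cloud(p,T);ok=p["z_map"]>0
W=C@Rm(s["eef_rot"]).T+s["eef_pos"]
f=ok&(C[...,2]<-.002)&(np.abs(C[...,0])<.05)&(np.abs(C[...,1])>.024)
W[~ok|f]=0
P=pts(W);print(fit(P,TH),len(P))
save(cv2.resize(p["image"][130:384,100:420],None,fx=2,fy=2),"w3.png")
```

```text
t 4.95 bay mm [16.15  0.11 20.63] rot err [ 0.0002 -0.0001  0.0003] F bay [ 0.05  0.55 -0.37] gap 0.662 q [-0.01  0.26 -0.5   0.6  -0.03  1.73]
t 5.0 bay mm [16.34  0.12 20.82] rot err [ 0.0006 -0.0002  0.0003] F bay [-0.68 -0.19 -0.75] gap 0.661 q [-0.01  0.26 -0.5   0.6  -0.03  1.73]
t 5.05 bay mm [16.49  0.15 20.95] rot err [ 0.0009 -0.0002  0.0003] F bay [-0.7  -0.77 -0.48] gap 0.66 q [-0.01  0.26 -0.5   0.6  -0.03  1.73]
t 5.1 bay mm [16.54  0.14 21.  ] rot err [ 0.0011 -0.0002  0.0003] F bay [ 0.75 -0.17  0.81] gap 0.66 q [-0.01  0.26 -0.5   0.6  -0.03  1.73]
(array([ 5.66498861e-01, -1.63475519e-02, -1.64359220e-01, -5.35571846e-04]), np.float64(0.0004457374692580507)) 24803
```

View pics/w3.png

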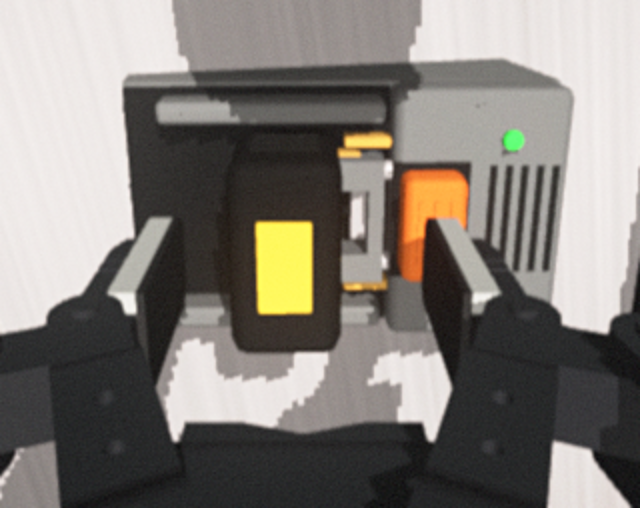

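The button finger is over the orange cap (crop pixel 430,225) and the other finger stands well in front of the battery, with nothing touching yet. I'll start pressing slowly.

carry_out --steps "0 0 0.1 0 0 0 0.32;0 0 0.1 0 0 0 0.32;0 0 0.1 0 0 0 0.32;0 0 0 0 0 0 0.32"

```text
time_s: 5.55
eef_pos: [0.5506, -0.0136, 0.04]
eef_rot: [2.931, -0.0, 1.406]
force: [0.5, -0.8, 0.8]
finger_gap: 0.659
gripper_force: 0.0
```

```bash
python3 -c "
from plan import *
for i in range(3): where();env.read_camera('wrist')"
```

```text
t 5.55 bay mm [16.32  0.11 17.74] rot err [ 0.0007 -0.0002  0.0003] F bay [ 0.82 -0.66  0.65] gap 0.659 q [-0.01  0.27 -0.5   0.59 -0.03  1.73]
t 5.6 bay mm [16.31  0.08 17.79] rot err [ 0.0007 -0.0002  0.0003] F bay [-0.83  0.46 -0.5 ] gap 0.659 q [-0.01  0.27 -0.5   0.59 -0.03  1.73]
t 5.65 bay mm [16.36  0.1  17.83] rot err [ 0.0007 -0.0002  0.0003] F bay [-0.39  0.57  0.24] gap 0.659 q [-0.01  0.27 -0.5   0.59 -0.03  1.73]
```

carry_out --steps "0 0 0.1 0 0 0 0.32;0 0 0.1 0 0 0 0.32;0 0 0.1 0 0 0 0.32;0 0 0.1 0 0 0 0.32;0 0 0.1 0 0 0 0.32;0 0 0 0 0 0 0.32"

```text
time_s: 6.3
eef_pos: [0.5516, -0.0138, 0.0351]
eef_rot: [2.931, -0.0, 1.406]
force: [-0.1, -0.8, 0.3]
finger_gap: 0.663
gripper_force: 0.0
```

```bash
python3 -c "
from plan import *
for i in range(3): where();env.read_camera('wrist')"
```

```text
t 6.3 bay mm [16.37  0.1  12.75] rot err [ 0.0007 -0.0002  0.0003] F bay [ 0.11 -0.77  0.29] gap 0.663 q [-0.01  0.28 -0.51  0.58 -0.03  1.73]
t 6.35 bay mm [16.38  0.1  12.81] rot err [ 0.0008 -0.0002  0.0003] F bay [-0.77 -0.21 -0.31] gap 0.661 q [-0.01  0.28 -0.51  0.58 -0.03  1.73]
t 6.4 bay mm [16.42  0.12 12.88] rot err [ 0.0008 -0.0002  0.0003] F bay [-0.48  0.04 -0.39] gap 0.662 q [-0.01  0.28 -0.51  0.58 -0.03  1.73]
```

Contact should come within the next millimetre. I'll press 5.5 mm further.

carry_out --steps "0 0 0.1 0 0 0 0.32;0 0 0.1 0 0 0 0.32;0 0 0.1 0 0 0 0.32;0 0 0 0 0 0 0.32"

```text
time_s: 6.85
eef_pos: [0.5524, -0.0139, 0.0323]
eef_rot: [2.931, -0.0, 1.406]
force: [-0.9, -0.2, 2.9]
finger_gap: 0.662
gripper_force: 1.0
```

carry_out --steps "0 0 0.1 0 0 0 0.32;0 0 0.1 0 0 0 0.32;0 0 0.05 0 0 0 0.32;0 0 0 0 0 0 0.32;0 0 0 0 0 0 0.32"

```text
time_s: 7.35
eef_pos: [0.5528, -0.014, 0.0299]
eef_rot: [2.931, -0.0, 1.406]
force: [-1.0, 0.2, 3.7]
finger_gap: 0.658
gripper_force: 2.7
```

Run:
```python
from plan import *
for i in range(3): where();p=env.read_camera("wrist")
save(cv2.resize(p["image"][130:384,100:420],None,fx=2,fy=2),"w4.png")
```

```text
t 7.35 bay mm [16.42  0.11  7.38] rot err [ 0.0008 -0.0002  0.0003] F bay [-0.27 -0.    3.81] gap 0.658 q [-0.01  0.29 -0.51  0.57 -0.03  1.73]
t 7.4 bay mm [16.45  0.12  7.42] rot err [ 0.0009 -0.0003  0.0003] F bay [-0.64 -0.03  4.2 ] gap 0.659 q [-0.01  0.29 -0.51  0.57 -0.03  1.73]
t 7.45 bay mm [16.44  0.1   7.38] rot err [ 0.0009 -0.0002  0.0002] F bay [ 0.78 -0.11  2.61] gap 0.66 q [-0.01  0.29 -0.51  0.57 -0.03  1.73]
```

View pics/w4.png

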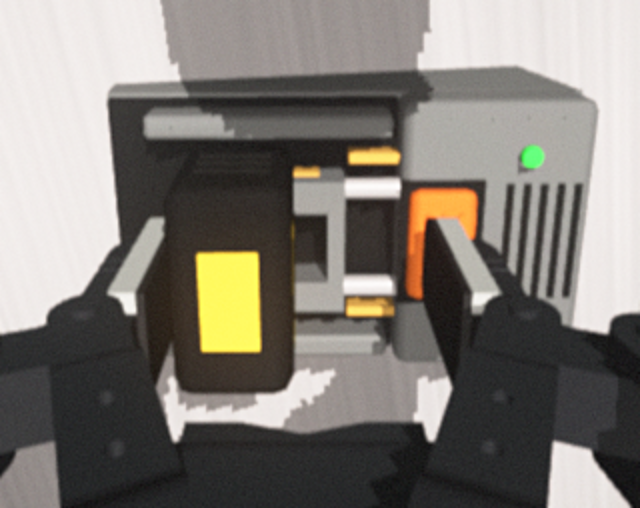

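The battery has popped out. It rests against the stopping finger (contact at about crop pixel 165,290), with its tongue clear of the head and the button still held down. I'll check how far it moved and that it's stable, then hand in.

carry_out --steps "0 0 0 0 0 0 0.32;0 0 0 0 0 0 0.32;0 0 0 0 0 0 0.32;0 0 0 0 0 0 0.32;0 0 0 0 0 0 0.32"

```text
time_s: 8.0
eef_pos: [0.5528, -0.014, 0.0299]
eef_rot: [2.931, -0.0, 1.406]
force: [-1.4, 0.9, 2.9]
finger_gap: 0.658
gripper_force: 2.7
```

Run:
```python
from plan import *
where();s=env.observe();p=env.read_camera("wrist")
T=np.array(p["tool_from_camera"]);T[1,3]-=.0013
W=cloud(p,T)@Rm(s["eef_rot"]).T+s["eef_pos"];B,o=bay(TH);b=(W-o)@B*1e3
m=(p["z_map"]>0)&(abs(b[...,2]-34)<2)&(abs(b[...,1])<26)&(b[...,0]>-30)&(b[...,0]<40)
x=b[m][:,0];top=np.percentile(x,[2,98]);print("battery top x",top)
if -20<top[0]<-7: print(env.finish_job())
```

```text
t 8.0 bay mm [16.44  0.11  7.39] rot err [ 0.0009 -0.0002  0.0002] F bay [-0.88  0.67  3.12] gap 0.658 q [-0.01  0.29 -0.51  0.57 -0.03  1.73]
battery top x [-12.97021939  12.51709576]
the job is handed in; nothing more can be done
None
```

The job is handed in: one finger pressed the release, the battery popped out about 12 mm, and the other finger is holding it wholly on the bed, ready for you to take; the jar, tick remover and clippers weren't touched.

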